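# Gauge a batch of brass blanks in the bench caliper and tip them into the pan

## Robot

A 7-joint arm with a two-finger parallel gripper is mounted at the origin on the work surface. World frame = base frame: x ahead of the robot, y to its left, z up, the work surface at z = 0. Lengths are in m, angles in rad, forces in N, time in s.
With the tool pointing down it reaches from about 0.35 to 0.775 m from the base axis. Payload 3.1 kg.
Tool frame: the origin (TCP) lies between the finger pads; the fingertips stand 8 mm ahead of it and the grasp point (between the pads) lies 11 mm behind it; z points along the fingers, y is the line along which they close (so a half turn about z gives the same grasp; the last joint's range is limited). The gripper opens to 85 mm and grips with 20 to 120 N. Pads are 22 mm wide; open, the fingers measure 114 mm over their backs; the gripper's body (76 mm by 85 mm) begins 54 mm behind the grasp point. The pads swing forward as they close: fully open they stand 13 mm farther back than shut.
Start: joints at [1.179, 0.311, 0.014, 1.512, -0.004, 1.319, -0.027], TCP at [0.189, -0.517, 0.239] pointing down, gripper open.
Joint ranges: [-2.7, 2.7], [-0.3, 1.91], [-1.27, 1.3], [0.12, 2.57], [-1.44, 4.58], [0.2, 2.03], [-3.05, 3.05]. Speed limits (rad/s): [2.79, 2.79, 3.14, 3.14, 3.14, 3.14, 3.14].

## Interface

Orientations are given as a unit quaternion [w, x, y, z].
In Python, from station import r, viewer gives the robot as it stands.
- The arm moves only by the tool move_arm, never from a script. Its argument "motion" is a list of rows, each a list of 3 entries, a list of its own where there are three numbers: the shift along the tool's x, y, z in cm, then the turn about the tool's z in rad, then the opening, from 0 (shut) to 1 (fully open). In form: [[[x, y, z], turn, grip], ...]. A call has 1 to 20 rows; each row is the pose to reach, as a shift and turn from the pose commanded when the call began, along the tool's axes at that moment; what a row does not reach only later rows make up. A row lasts 1/12 s, in which the tool goes at most 41.7 mm and 7.16 degrees, less where a joint would pass 70% of its speed; a pose out of reach is approached as far as the arm can. A call with a gripper value outside its range is refused whole. The fingers move at their own pace and stop on an object; "squeeze" is the grip in N (left out, the last holds). Time passes only in rows, so rows that repeat a pose let the fingers close. It gives the time, the measured TCP pose, the force, the opening and the grip force at its end, in the units of the state.
- r.get_obs(): the state, without advancing time (a new reading comes with each control period).
- viewer.grab_frame(name): name is "scene" or "top"; returns the picture (400x640x3 uint8, red, green, blue); there is no depth.
- viewer.camera_model(name): a dict with "mtx" (3x3 intrinsics, pixels), "xyz" and "orientation" of the camera in the world. Camera axes: x right, y up, looking along -z (the intrinsics and any distortion apply to the point x, -y, -z); pixel columns grow to the right and rows downward; lengths in m; the calibration is good to about 2 mm. A picture is of the moment at which its call begins. camera_model takes no time and is no camera call.
- r.sign_off(): hands the job in; it is judged then, once.
The state is a dict: "clock": time; "q": joint angles; "dq": joint speeds; "tau": joint torques, N m; "tool_pos": TCP position; "orientation": TCP orientation; "wrist_force": force on the tool from outside, world axes, zero at the start; "torque": the same for the moment, N m; "grip_width": finger opening in m; "grasp_force": force on a finger pad.
Only numpy, scipy, OpenCV 4.12 (cv2) and the standard library are available. Lean on these libraries where they do the work, as an engineer would, in place of code of your own. Each camera call takes 0.05 s, during which the arm holds its last target. There are 200 camera calls.

## Task

Lay all the brass blanks lying about on the bench side by side on the deck of the bench caliper, flat and pointing along the tipping direction, and slide its jaw shut until the whole row is squeezed between jaw and anvil and the pressure registers, holding that for a moment. Then slide the jaw all the way open again with the blanks left lying on the deck, and lift the deck by its handle well up so that they all slide off into the steel pan. Finish with the deck laid back down, the jaw fully open and every blank in the pan, without disturbing the hammer, the jar or the doming block.

Things in the scene. Friction and masses are not known exactly. Their poses are not given: they have to be found in the camera images.
- bar1: Chunky plain brass blank, a rectangular bar 62 mm long (its x) x 24 mm wide (its y) x 18 mm high, 0.22 kg, one of up to five alike; three to five are there. Origin at the centre of its underside. There is room to grip it by its two ends from above.
- bar2: Chunky plain brass blank, a rectangular bar 62 mm long (its x) x 24 mm wide (its y) x 18 mm high, 0.22 kg, one of up to five alike; three to five are there. Origin at the centre of its underside. There is room to grip it by its two ends from above.
- bar3: Chunky plain brass blank, a rectangular bar 62 mm long (its x) x 24 mm wide (its y) x 18 mm high, 0.22 kg, one of up to five alike; three to five are there. Origin at the centre of its underside. There is room to grip it by its two ends from above.
- bar4: Chunky plain brass blank, a rectangular bar 62 mm long (its x) x 24 mm wide (its y) x 18 mm high, 0.22 kg, one of up to five alike; three to five are there. Origin at the centre of its underside. There is room to grip it by its two ends from above.
- bar5: Chunky plain brass blank, a rectangular bar 62 mm long (its x) x 24 mm wide (its y) x 18 mm high, 0.22 kg, one of up to five alike; three to five are there. Origin at the centre of its underside. There is room to grip it by its two ends from above.
- gauge: Fixed grey pedestal of the bench caliper that carries the deck. Origin on the bench directly below the middle of the hinge line; x points over the hinge towards the pan (away from the robot), the hinge runs along y. The deck's top is 75 mm above the bench when lying flat.
- deck (a point): Point on the top face of the tipping aluminium deck, at the middle of the anvil's face. Axes turn with the deck: x towards the pan, y into the anvil, z up. The blanks' lane is on the -y side. The deck reaches from x = -65 to +75 mm, where its open lip is the hinge line (axis in the plane of the top face); no walls at either x end. Blanks slide (friction 0.45 to 0.75) at a tilt of 25 to 38 degrees.
- anvil: Fixed measuring jaw: steel block on the deck, 110 mm along x (from x = -50 to +60 mm of point deck), 20 mm thick, 24 mm high. Its measuring face is the plane y = 0 of point deck. Its origin is the deck's hinge point (75 mm, -95 mm, 0 from point deck), not its middle.
- jaw_face: Moving jaw: steel block like the anvil, 110 x 20 x 24 mm, facing it across the lane; it slides along the deck's y. Origin in the plane of its measuring face, at deck height on the hinge line. A row whose ends are more than about 30 mm out of level skews when pressed.
- jaw (a joint): Clear gap between anvil and moving jaw in m: 0 shut, 0.190 fully open (end stop). Light sliding friction of 2 N; stays where it is left. Pushing the row adds 1 to 2 N of friction for each blank; some 10 N beyond that, held, registers well.
- jaw_grip (a point): Where to grip the dark upright fin that moves the jaw: 12 mm thick (y), 32 mm wide (x), its top 10 mm above this point, this point 50 mm above the deck and 12 mm behind the jaw's measuring face. The jaw block's top is 25 mm below this point. Axes as point deck.
- bed (a joint): Tilt of the deck in rad: 0 lying flat, grows as the handle edge is lifted, stop at 0.92. Falls back by its own weight when let go (deck and jaw about 0.9 kg).
- handle (a point): Middle of the deck's round steel handle bar, 12 mm in diameter, 94 mm long along y with a post at each end, on the robot's side of the deck: 178 mm from the hinge line and 30 mm above the deck's top face; there is 32 mm between bar and deck edge, so it can be pinched from above and turns freely between the fingers.
- pan: Fixed open steel pan below the deck's lip on the far side, 130 mm (x) x 250 mm (y) outside, 4 mm walls: 55 mm high next to the deck, 70 mm at the ends, 85 mm at the far side. Origin under its centre, on the bench; axes as gauge.
- hammer: Hammer with 220 mm handle lying on the bench; leave alone. Origin near its middle.
- flux: Closed grey jar, 60 mm diameter, 75 mm high; leave alone. Origin at the centre of its underside.
- swage: Dark steel doming block, 60 x 60 x 45 mm; leave alone. Origin at the centre of its underside.
Not all that is in view belongs to the job. Leave any red look-alike of the bar5 alone.

How it is judged:
By the outcome, as a careful person would: the job done as asked, in the order asked, and still so for the second after the job is handed in, with the robot touching nothing.
Of bar1, bar2, bar3, bar4, bar5 only 3 to 5 are there at a start; the rules pass over those that are not, and their reading is None.
At some moment in a run one of bar1, bar2, bar3, bar4, bar5 may be knocked a few centimetres aside while the robot is not near it.
Once in a run the grip may slacken for a moment while it holds something.
It also fails if it takes over 210 s, if anything falls off the work surface, if the arm or the gripper's body presses on something with over 40 N, if the wrist force passes 120 N, or if a joint passes its speed limit or range.

## Working session

There is one attempt and no reset: what is moved stays moved. The work goes in short steps, Python scripts to look and compute and a tool call to move; the robot and the scene stay as the last step left them, time stands still between calls to the robot, and variables do not carry over. Pictures are saved under pics/ and viewed, at most 14 in all, crops included, and the job is handed in when it is done.

Besides the shell and the picture viewer there is one more tool, called by a JSON object that holds its "api" and its "payload", one argument or row to a line. move_arm: Moves the arm, as the interface text tells. Its arguments: {"type":"object","properties":{"motion":{"type":"array","items":{"type":"array"}},"squeeze":{"type":"number"}},"required":["motion"]}

```bash
mkdir -p pics; ls; python3 - <<'E'
from station import r, viewer
import cv2
for n in ("scene","top"):
    f=viewer.grab_frame(n); cv2.imwrite(f"pics/{n}0.png",f[:,:,::-1])
    print(n,viewer.camera_model(n))
print(r.get_obs())
E
```

```text
pics
scene {'mtx': array([[363.14365791,   0.        , 315.02735648],
       [  0.        , 363.14365791, 200.41536535],
       [  0.        ,   0.        ,   1.        ]]), 'xyz': array([ 0.92370748, -0.58512455,  1.14190548]), 'orientation': array([0.91509439, 0.28124331, 0.08836829, 0.27512815])}
top {'mtx': array([[463.09271221,   0.        , 312.55300432],
       [  0.        , 463.09271221, 196.38219997],
       [  0.        ,   0.        ,   1.        ]]), 'xyz': array([4.17083706e-01, 7.99936926e-04, 1.28431754e+00]), 'orientation': array([ 0.71279393,  0.03643749, -0.04268953, -0.69912425])}
{'clock': 0.1, 'q': array([ 1.17931411,  0.31167176,  0.01398755,  1.51290939, -0.00437825,
        1.31921032, -0.02723691]), 'dq': array([-0.00054813, -0.00178078,  0.00072036, -0.00406189, -0.00146155,
        0.00092887, -0.00128477]), 'tau': array([ 1.48616567e-03, -3.80855548e+01,  1.47116301e-01, -2.31240571e+01,
        1.23704117e-02,  8.17077438e-03,  1.97362766e-05]), 'tool_pos': array([ 0.18826876, -0.51608589,  0.23831026]), 'orientation': array([-1.05673472e-03,  9.84740548e-01,  1.74025507e-01, -2.42670015e-04]), 'wrist_force': array([ 0.52204348, -0.56126665, -0.32232732]), 'torque': array([0.01777524, 0.03601118, 0.01815397]), 'grasp_force': 0.0, 'grip_width': 0.08530034952619786}
```

View pics/scene0.png

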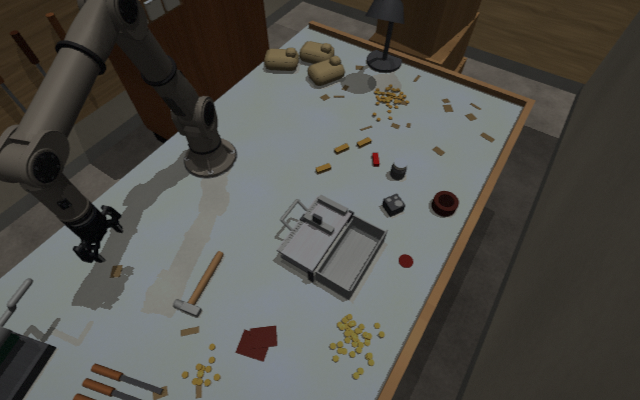

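View pics/top0.png

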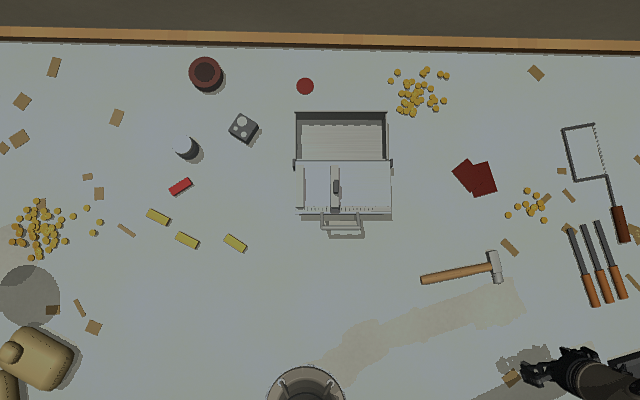

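The two views show three brass bars, at about (158,217), (187,240) and (235,243) in top. The red look-alike is at (180,187). The caliper is near (340,185), with the anvil on the left (+y) and the jaw fin near (336,187), so the jaw is mostly shut. Next I'll measure.

```bash
cat > h.py <<'E'
import numpy as np, cv2
from scipy.spatial.transform import Rotation as Ro
from station import r, viewer
def cam(n):
    m=viewer.camera_model(n); q=m["orientation"]
    return m["mtx"],np.array(m["xyz"]),Ro.from_quat([q[1],q[2],q[3],q[0]]).as_matrix()
def ray(n,uv):
    K,p,R=cam(n); d=np.linalg.inv(K)@[uv[0],uv[1],1]
    d=R@(d*[1,-1,-1]); return p,d/np.linalg.norm(d)
def on_z(n,uv,z):
    p,d=ray(n,uv); return p+d*(z-p[2])/d[2]
def proj(n,X):
    K,p,R=cam(n); c=(R.T@(np.array(X)-p))*[1,-1,-1]; c=K@c; return c[:2]/c[2]
def tri(a,b,na="top",nb="scene"):
    p,d=ray(na,a); q,e=ray(nb,b)
    s=np.linalg.lstsq(np.c_[d,-e],q-p,rcond=None)[0]
    A,B=p+d*s[0],q+e*s[1]; return (A+B)/2,np.linalg.norm(A-B)
def bars(n,f):
    "brass blobs of bar size: centroid, min-area rect, area"
    h=cv2.cvtColor(f,cv2.COLOR_RGB2HSV)
    m=cv2.inRange(h,(20,130,70),(34,255,255))
    m=cv2.morphologyEx(m,cv2.MORPH_OPEN,np.ones((2,2),np.uint8))
    out=[]
    for c in cv2.findContours(m,cv2.RETR_EXTERNAL,cv2.CHAIN_APPROX_NONE)[0]:
        a=cv2.contourArea(c)
        if a<60 or a>500: continue
        M=cv2.moments(c); out.append((np.array([M['m10'],M['m01']])/M['m00'],cv2.minAreaRect(c),a))
    return out
def rel(xyz,yaw=None):
    """shift in tool axes (cm) and turn to bring the TCP to xyz; yaw = world angle of tool y (closing line)"""
    o=r.get_obs(); q=o["orientation"]; R=Ro.from_quat([q[1],q[2],q[3],q[0]]).as_matrix()
    s=R.T@(np.array(xyz)-o["tool_pos"])*100; t=0
    if yaw is not None:
        t=-(yaw-np.arctan2(R[1,1],R[0,1])); t=(t+np.pi/2)%np.pi-np.pi/2
    return np.round(s,2),round(t,3)
E
python3 - <<'E'
from h import *
t=viewer.grab_frame("top"); s=viewer.grab_frame("scene")
for n,f in(("top",t),("scene",s)):
    for c,rc,a in bars(n,f):
        P=on_z(n,c,.018 if n=="top" else .015); print(n,c.round(1),np.round(rc[1],1),a,P.round(3))
a=cv2.resize(t[95:250,280:405],None,fx=4.8,fy=4.8,interpolation=cv2.INTER_CUBIC)
b=cv2.resize(s[180:310,265:400],None,fx=4.5,fy=4.5,interpolation=cv2.INTER_CUBIC)
cv2.imwrite("pics/c_t.png",a[:600,:,::-1]);cv2.imwrite("pics/c_s.png",b[:600,:,::-1])
E
```

```text
top [ 38.4 250.7] [18.3  6.6] 85.5 [0.397 0.728 0.018]
top [235.6 243.6] [21.6  8. ] 157.5 [0.426 0.198 0.018]
top [187.2 240.6] [21.5  8. ] 147.0 [0.432 0.329 0.018]
top [ 18.2 229.9] [13.6  8.3] 65.5 [0.452 0.787 0.018]
top [158.1 217.5] [21.  8.] 151.5 [0.493 0.411 0.018]
top [ 45.9 215. ] [11.  9.] 69.0 [0.494 0.716 0.018]
top [ 41.9 230.8] [43.1 25.5] 472.0 [0.451 0.723 0.018]
top [534.9 207.6] [14.5 20.9] 138.0 [ 0.541 -0.623  0.018]
top [433.  100.9] [ 9.2 10.4] 62.0 [ 0.838 -0.344  0.018]
top [412.6 100.1] [25.4 35.4] 394.5 [ 0.839 -0.286  0.018]
top [409.   83.7] [ 8.5 11.3] 64.0 [ 0.887 -0.276  0.018]
scene [203.  370.4] [13. 14.] 83.5 [ 0.55  -0.614  0.015]
scene [352.9 333.2] [34.8 24.1] 292.0 [ 0.854 -0.289  0.015]
```

View pics/c_t.png

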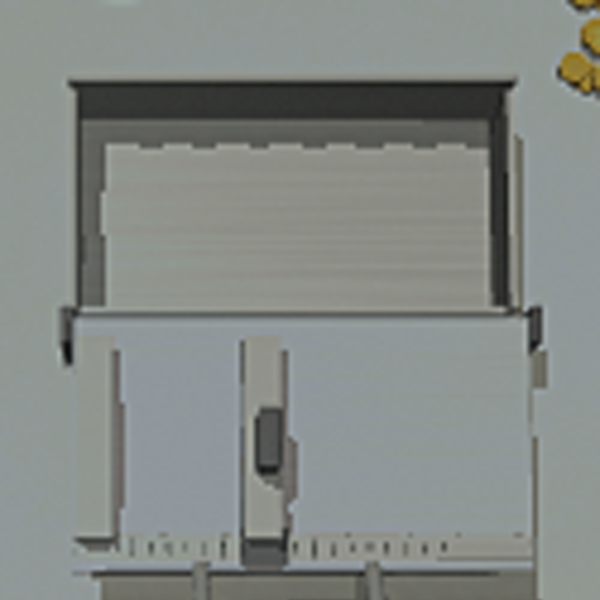

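View pics/c_s.png

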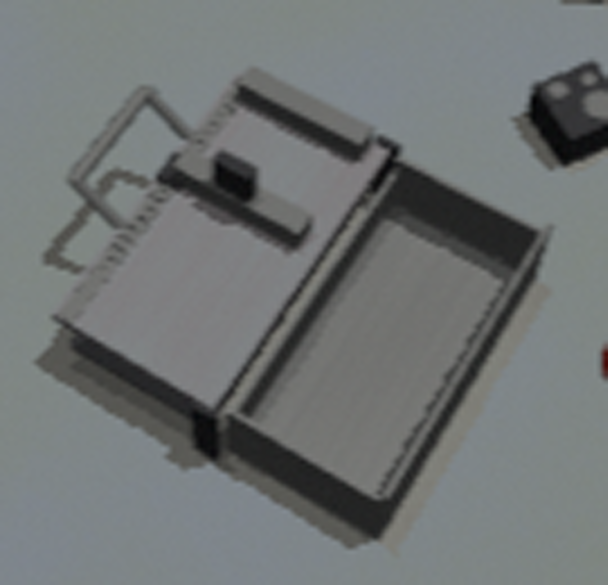

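The top crop shows the anvil's face edge at full-image column about 304, from row 165 to 207. The jaw's face edge is at about column 331, and the fin top is at about (336.5,186). In the scene crop the fin top is at about (317.7,215). Now I'll triangulate these and fix the scene mask.

```bash
python3 - <<'E'
from h import *
T=lambda u,v:(280+u/4.8-.4,95+v/4.8-.4); S=lambda u,v:(265+u/4.5-.4,180+v/4.5-.4)
print("fin",tri(T(271,438),S(237,160)))
print("anvil far end top face-side corner",tri(T(113,337),S(360,155)))
print("jaw far end face corner",tri(T(245,340),S(309,215)))
for n,a in(("anv far",(113,337)),("anv near",(113,538)),("jaw far",(245,340)),("jaw near",(245,540)),("jaw far R",(283,340))): print(n,on_z("top",T(*a),.099).round(4))
for n,a in(("hinge L",(75,314)),("hinge R",(530,314)),("deck near R",(532,560))): print(n,on_z("top",T(*a),.075).round(4))
for n,a in(("pan farL",(72,82)),("pan farR",(514,82))): print(n,on_z("top",T(*a),.085).round(4))
print("fin z",on_z("top",T(271,438),.135))
t=viewer.grab_frame("top");s=viewer.grab_frame("scene")
b=cv2.cvtColor(s,cv2.COLOR_RGB2HSV); print(b[168,318:330].tolist(),b[148,336:347].tolist())
cv2.imwrite("pics/hd.png",np.hstack([cv2.resize(t[200:245,310:375],None,fx=6,fy=6,interpolation=2),cv2.resize(s[190:250,270:325],(330,270)if 0 else None,fx=4.5,fy=4.5,interpolation=2)])[:, :, ::-1])
E
```

```text
fin (array([ 0.57558711, -0.06481442,  0.13806977]), np.float64(0.004863814740006923))
anvil far end top face-side corner (array([0.63508552, 0.01810404, 0.08704868]), np.float64(0.0012887002416131536))
jaw far end face corner (array([ 0.63322547, -0.05337327,  0.09746507]), np.float64(0.001825154033721288))
anv far [0.6324 0.0175 0.099 ]
anv near [0.5233 0.0152 0.099 ]
jaw far [ 0.6322 -0.0539  0.099 ]
jaw near [ 0.5237 -0.0554  0.099 ]
jaw far R [ 0.6327 -0.0744  0.099 ]
hinge L [0.6492 0.0391 0.075 ]
hinge R [ 0.6544 -0.2125  0.075 ]
deck near R [ 0.5179 -0.2136  0.075 ]
pan farL [0.7777 0.0435 0.085 ]
pan farR [ 0.7831 -0.2018  0.085 ]
fin z [ 0.57411938 -0.06653706  0.135     ]
[[19, 162, 126], [19, 162, 124], [19, 162, 124], [19, 165, 124], [19, 165, 125], [19, 162, 124], [19, 162, 124], [20, 164, 121], [20, 166, 117], [19, 167, 96], [19, 172, 55], [20, 191, 40]] [[19, 167, 122], [19, 167, 124], [19, 165, 125], [19, 167, 124], [19, 161, 125], [19, 162, 124], [19, 163, 125], [19, 164, 123], [20, 166, 118], [19, 169, 89], [19, 170, 48]]
```

View pics/hd.png

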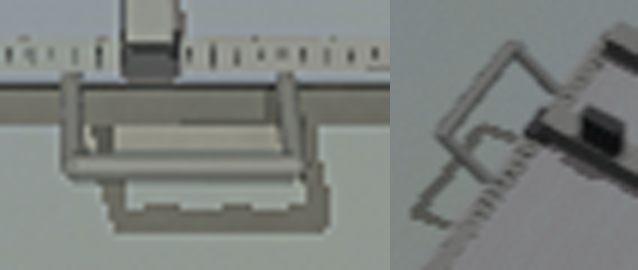

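The handle bar shows in top at about (341,227) and in scene at about (289,210). Next are the bar positions from both views and the plan for the fin.

```bash
sed -i 's/(20,130,70)/(17,130,70)/; s/a<60/a<40/' h.py; cat >> h.py <<'E'
D0=np.array([.574,.016,.075]); PSI=.021
def deck(x,y,z=0):
    c,s=np.cos(PSI),np.sin(PSI); return D0+[c*x-s*y,s*x+c*y,z]
def find(near=((.35,.62),(.1,.5)),z=.018):
    "bars on plane z in the top view with long-axis yaw, cross-checked with scene"
    t=viewer.grab_frame("top"); s=viewer.grab_frame("scene"); B=bars("scene",s)
    for c,rc,a in bars("top",t):
        P=on_z("top",c,z)
        if not(near[0][0]<P[0]<near[0][1] and near[1][0]<P[1]<near[1][1]) or a<100: continue
        bp=cv2.boxPoints(rc); e=[bp[1]-bp[0],bp[2]-bp[1]]; L=max(e,key=np.linalg.norm)
        d=on_z("top",c+L/2,z)-on_z("top",c-L/2,z); yaw=np.arctan2(d[1],d[0])%np.pi
        X=min((tri(c,b[0]) for b in B),key=lambda k:k[1]+np.linalg.norm(k[0][:2]-P[:2]))
        print("bar",P.round(4),"yaw",yaw.round(3),"len",np.linalg.norm(d[:2]).round(3),"tri",X[0].round(4),X[1].round(4))
E
python3 - <<'E'
from h import *
find()
H=deck(-.103,-.095,.03);print("handle",H,proj("top",H),proj("scene",H),tri((341,227),(289,210)))
print("fin",deck(0,-.083,.06))
F=deck(0,-.083,.06); F[2]=.15; print(rel(F,np.pi/2+PSI))
E
```

```text
bar [0.4263 0.1972 0.018 ] yaw 1.009 len 0.06 tri [0.4289 0.201  0.0073] 0.0066
bar [0.432  0.3289 0.018 ] yaw 1.133 len 0.059 tri [ 0.4024  0.3312 -0.1223] 0.0907
bar [0.4931 0.4107 0.018 ] yaw 1.132 len 0.059 tri [0.5232 0.3551 0.2831] 0.1076
handle [ 0.47301756 -0.08114189  0.105     ] [340.55965132 226.90830266] [288.73392573 209.72805557] (array([ 0.47347978, -0.08175812,  0.1043241 ]), np.float64(0.0016976599447672371))
fin [ 0.57574287 -0.0669817   0.135     ]
(array([ 51.79, -28.97,   8.92]), np.float64(0.329))
```

{"api": "move_arm", "payload": {
  "motion": [
    [[20,-11,2],0.1,1],
    [[51.8,-29,4],0.33,1],
    [[51.8,-29,4],0.33,1],
    [[51.8,-29,4],0.33,1],
    [[51.8,-29,4],0.33,1],
    [[51.8,-29,4],0.33,1],
    [[51.8,-29,4],0.33,1],
    [[51.8,-29,4],0.33,1],
    [[51.8,-29,4],0.33,1],
    [[51.8,-29,4],0.33,1],
    [[51.8,-29,4],0.33,1],
    [[51.8,-29,4],0.33,1],
    [[51.8,-29,4],0.33,1],
    [[51.8,-29,4],0.33,1],
    [[51.8,-29,4],0.33,1],
    [[51.8,-29,4],0.33,1],
    [[51.8,-29,4],0.33,1],
    [[51.8,-29,4],0.33,1],
    [[51.8,-29,4],0.33,1],
    [[51.8,-29,4],0.33,1]
  ]
}}

```text
clock: 2.07
tool_pos: [0.5751, -0.0689, 0.1995]
orientation: [0.001, 1.0, 0.008, -0.0]
wrist_force: [-0.3, 0.9, -0.6]
grip_width: 0.0853
grasp_force: 0.0
```

```bash
python3 - <<'E'
from h import *
F=deck(0,-.083); F[2]=.117; print(rel(F,np.pi/2+PSI)); o=r.get_obs(); print(o["tool_pos"],o["wrist_force"],o["clock"],o["orientation"])
E
```

```text
(array([ 0.07, -0.2 ,  8.25]), np.float64(-0.004))
[ 0.57510725 -0.06888189  0.19952115] [-0.26207529  0.88998784 -0.62028243] 2.0667 [ 6.33607976e-04  9.99965350e-01  8.30032780e-03 -3.67153630e-05]
```

{"api": "move_arm", "payload": {
  "motion": [
    [[0,-0.2,4],0,0.7],
    [[0,-0.2,7],0,0.7],
    [[0,-0.2,8.2],0,0.7],
    [[0,-0.2,8.2],0,0.7],
    [[0,-0.2,8.2],0,0.0],
    [[0,-0.2,8.2],0,0.0],
    [[0,-0.2,8.2],0,0.0],
    [[0,-0.2,8.2],0,0.0],
    [[0,-0.2,8.2],0,0.0],
    [[0,-0.2,8.2],0,0.0],
    [[0,-0.2,8.2],0,0.0],
    [[0,-0.2,8.2],0,0.0]
  ],
  "squeeze": 40
}}

```text
clock: 3.07
tool_pos: [0.577, -0.0651, 0.1192]
orientation: [0.0, 1.0, 0.01, 0.002]
wrist_force: [-1.8, -0.9, 5.8]
grip_width: 0.0112
grasp_force: 43.5
```

{"api": "move_arm", "payload": {
  "motion": [
    [[0,1,0],0,0],
    [[0,3,0],0,0],
    [[0,5,0],0,0],
    [[0,7,0],0,0],
    [[0,9,0],0,0],
    [[0,10.5,0],0,0],
    [[0,11,0],0,0],
    [[0,11.5,0],0,0],
    [[0,12,0],0,0],
    [[0,12.2,0],0,0],
    [[0,12.2,0],0,0]
  ]
}}

```text
clock: 3.98
tool_pos: [0.5795, -0.1852, 0.1192]
orientation: [-0.001, 1.0, 0.01, 0.002]
wrist_force: [-1.4, 2.0, 6.1]
grip_width: 0.0112
grasp_force: 43.5
```

{"api": "move_arm", "payload": {
  "motion": [
    [[0,0.2,0],0,0],
    [[0,0.4,0],0,0],
    [[0,0.6,0],0,0],
    [[0,0.6,0],0,0]
  ]
}}

```text
clock: 4.32
tool_pos: [0.5795, -0.1853, 0.1192]
orientation: [-0.004, 1.0, 0.012, 0.001]
wrist_force: [-2.7, 9.6, 8.8]
grip_width: 0.011
grasp_force: 43.9
```

The jaw is on its open stop (9.6 N). I'll release and lift.

{"api": "move_arm", "payload": {
  "motion": [
    [[0,-0.5,0],0,0],
    [[0,-0.5,0],0,0.7],
    [[0,-0.5,0],0,0.8],
    [[0,-0.5,0],0,0.9],
    [[0,-0.5,0],0,1],
    [[0,-0.5,-4],0,1],
    [[0,-0.5,-8],0,1],
    [[0,-0.5,-9],0,1],
    [[0,-0.5,-9],0,1]
  ]
}}

```text
clock: 5.07
tool_pos: [0.581, -0.1888, 0.2122]
orientation: [0.002, 1.0, 0.009, 0.005]
wrist_force: [1.0, 0.5, 0.3]
grip_width: 0.0853
grasp_force: 0.0
```

```bash
sed -i 's/key=lambda k:k\[1\]+.*$/key=lambda k:k[1]+abs(k[0][2]-.012))/' h.py; python3 - <<'E'
from h import *
find()
o=r.get_obs();print(o["tool_pos"])
print(rel([.4263,.1972,.15],1.009))
print([ (b[0].round(),b[2]) for b in bars("scene",viewer.grab_frame("scene")) if 300<b[0][0]<400])
E
```

```text
bar [0.4324 0.3297 0.018 ] yaw 1.098 len 0.059 tri [ 0.4025  0.3317 -0.1225] 0.0916
bar [0.4931 0.4107 0.018 ] yaw 1.132 len 0.059 tri [ 0.4401  0.3562 -0.0757] 0.1977
[ 0.57814161 -0.18815796  0.20739651]
(array([-14.44, -38.82,   5.71]), np.float64(0.581))
[(array([342., 349.]), 43.5), (array([368., 338.]), 47.5), (array([353., 333.]), 293.5), (array([323., 168.]), 46.0), (array([393.,  99.]), 119.5)]
```

```bash
sed -i 's/a<40/a<20/' h.py; python3 - <<'E'
from h import *
t=viewer.grab_frame("top");s=viewer.grab_frame("scene")
cv2.imwrite("pics/b1.png",np.hstack([cv2.resize(t[120:270,130:430],None,fx=1.8,fy=1.8),cv2.resize(s[120:270,290:434],None,fx=1.8,fy=1.8)])[:,:,::-1])
find()
E
```

```text
bar [0.4284 0.2004 0.018 ] yaw 1.009 len 0.059 tri [0.4296 0.2033 0.0059] 0.0029
bar [0.4323 0.3297 0.018 ] yaw 1.098 len 0.059 tri [0.4352 0.3354 0.0048] 0.0071
bar [0.4929 0.411  0.018 ] yaw 1.132 len 0.059 tri [0.4964 0.4175 0.0052] 0.0071
```

View pics/b1.png

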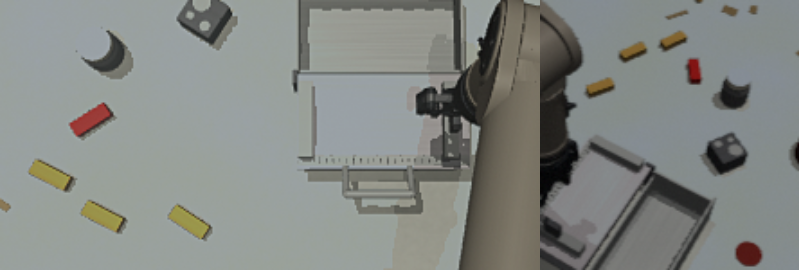

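All three brass bars and the red look-alike are where they were in the first pictures, and the jaw is at its far right stop. I'll move over bar 1.

{"api": "move_arm", "payload": {
  "motion": [
    [[-3,-8,0],0.1,1],
    [[-14.2,-39.1,0],0.56,1],
    [[-14.2,-39.1,0],0.56,1],
    [[-14.2,-39.1,0],0.56,1],
    [[-14.2,-39.1,0],0.56,1],
    [[-14.2,-39.1,0],0.56,1],
    [[-14.2,-39.1,0],0.56,1],
    [[-14.2,-39.1,0],0.56,1],
    [[-14.2,-39.1,8],0.56,1],
    [[-14.2,-39.1,13],0.56,1],
    [[-14.2,-39.1,13],0.56,1],
    [[-14.2,-39.1,13],0.56,1],
    [[-14.2,-39.1,13],0.56,1],
    [[-14.2,-39.1,13],0.56,1],
    [[-14.2,-39.1,13],0.56,1],
    [[-14.2,-39.1,13],0.56,1]
  ]
}}

```text
clock: 6.75
tool_pos: [0.4307, 0.1998, 0.079]
orientation: [-0.001, 0.963, -0.268, 0.002]
wrist_force: [-0.3, -0.4, 0.3]
grip_width: 0.0858
grasp_force: 0.0
```

```bash
python3 - <<'E'
from h import *
print(r.get_obs()["tool_pos"]); find(); print(rel([.4284,.2009,.012],1.03))
E
```

```text
[0.43071501 0.1997782  0.07902006]
bar [0.4929 0.4105 0.018 ] yaw 1.132 len 0.059 tri [0.4965 0.417  0.0056] 0.0074
(array([-0.25,  0.03,  6.7 ]), np.float64(-0.002))
```

{"api": "move_arm", "payload": {
  "motion": [
    [[-0.2,0,3],0,1],
    [[-0.2,0,5.5],0,1],
    [[-0.2,0,6.3],0,1],
    [[-0.2,0,6.7],0,1],
    [[-0.2,0,6.7],0,1],
    [[-0.2,0,6.7],0,1]
  ]
}}

```text
clock: 7.35
tool_pos: [0.4279, 0.2018, 0.0114]
orientation: [-0.001, 0.964, -0.267, 0.001]
wrist_force: [0.1, 1.1, 0.2]
grip_width: 0.0855
grasp_force: 0.0
```

{"api": "move_arm", "payload": {
  "motion": [
    [[0,0,0.2],0,1],
    [[0,0,0.4],0,1],
    [[0,0,0.4],0,1]
  ]
}}

```text
clock: 7.6
tool_pos: [0.4271, 0.2016, 0.0067]
orientation: [-0.0, 0.964, -0.267, 0.0]
wrist_force: [-1.0, -0.4, -1.3]
grip_width: 0.0857
grasp_force: 0.0
```

{"api": "move_arm", "payload": {
  "motion": [
    [[0,0,0],0,0],
    [[0,0,0],0,0],
    [[0,0,0],0,0],
    [[0,0,0],0,0],
    [[0,0,0],0,0],
    [[0,0,0],0,0]
  ],
  "squeeze": 70
}}

```text
clock: 8.1
tool_pos: [0.4272, 0.2018, 0.0071]
orientation: [-0.0, 0.964, -0.267, 0.001]
wrist_force: [-1.2, 0.1, 5.4]
grip_width: 0.0601
grasp_force: 76.5
```

{"api": "move_arm", "payload": {
  "motion": [
    [[0,0,-2],0,0],
    [[0,0,-6],0,0],
    [[0,0,-10],0,0],
    [[0,0,-14],0,0],
    [[0,0,-15],0,0],
    [[0,0,-15],0,0]
  ]
}}

```text
clock: 8.6
tool_pos: [0.4292, 0.2028, 0.1598]
orientation: [-0.003, 0.964, -0.267, 0.003]
wrist_force: [0.1, 0.3, -2.1]
grip_width: 0.0601
grasp_force: 76.9
```

```bash
python3 - <<'E'
from h import *
o=r.get_obs();print(o["tool_pos"],o["q"].round(2),o["grip_width"])
P=deck(0,-.020);P[2]=.16;print(P,rel(P,PSI))
E
```

```text
[0.42917007 0.20283161 0.1598064 ] [-0.14  0.24 -0.4   1.83  0.11  1.08 -2.69] 0.06012697555571152
[ 0.57441997 -0.00399559  0.16      ] (array([23.09, 10.27,  0.03]), np.float64(1.01))
```

q7 is near its limit, so I'll turn the other way (1.01 − π = −2.13).

{"api": "move_arm", "payload": {
  "motion": [
    [[0,0,-2],-0.12,0],
    [[5,2.2,-2],-0.24,0],
    [[9,4,-2],-0.36,0],
    [[12,5.3,-2],-0.48,0],
    [[15,6.6,-2],-0.6,0],
    [[18,8,-2],-0.72,0],
    [[20,9,-2],-0.84,0],
    [[22,9.8,-2],-0.96,0],
    [[23.1,10.3,-2],-1.08,0],
    [[23.1,10.3,-2],-1.2,0],
    [[23.1,10.3,-2],-1.32,0],
    [[23.1,10.3,-2],-1.44,0],
    [[23.1,10.3,-2],-1.56,0],
    [[23.1,10.3,-2],-1.68,0],
    [[23.1,10.3,-2],-1.8,0],
    [[23.1,10.3,-2],-1.92,0],
    [[23.1,10.3,-2],-2.04,0],
    [[23.1,10.3,-2],-2.13,0],
    [[23.1,10.3,-2],-2.13,0],
    [[23.1,10.3,-2],-2.13,0]
  ]
}}

```text
clock: 10.27
tool_pos: [0.5703, -0.0059, 0.1737]
orientation: [-0.002, 0.701, 0.713, -0.001]
wrist_force: [0.6, 0.1, -2.2]
grip_width: 0.0602
grasp_force: 82.0
```

```bash
python3 - <<'E'
from h import *
o=r.get_obs();print(o["tool_pos"],o["q"].round(2),o["grip_width"],o["wrist_force"])
P=deck(0,-.020);P[2]=.084;print(P,rel(P,PSI))
E
```

```text
[ 0.57034424 -0.00585677  0.1737221 ] [ 0.44  0.48 -0.66  1.53  0.3   1.24 -0.25] 0.06018389452958254 [ 0.56774358  0.13409434 -2.24715436]
[ 0.57441997 -0.00399559  0.084     ] (array([0.17, 0.45, 8.97]), np.float64(-0.004))
```

{"api": "move_arm", "payload": {
  "motion": [
    [[0.1,0.4,3],0,0],
    [[0.1,0.4,6],0,0],
    [[0.1,0.4,8],0,0],
    [[0.1,0.4,8.7],0,0],
    [[0.1,0.4,8.9],0,0],
    [[0.1,0.4,8.9],0,0],
    [[0.1,0.4,8.9],0,0]
  ]
}}

```text
clock: 10.85
tool_pos: [0.577, -0.0042, 0.0886]
orientation: [0.001, 0.7, 0.714, 0.001]
wrist_force: [-0.5, 0.0, -1.1]
grip_width: 0.0599
grasp_force: 81.9
```

{"api": "move_arm", "payload": {
  "motion": [
    [[0,0,0.15],0,0],
    [[0,0,0.25],0,0],
    [[0,0,0.25],0,0]
  ]
}}

```text
clock: 11.1
tool_pos: [0.5763, -0.0046, 0.0855]
orientation: [0.001, 0.7, 0.714, 0.0]
wrist_force: [0.7, -0.3, -0.9]
grip_width: 0.06
grasp_force: 81.9
```

{"api": "move_arm", "payload": {
  "motion": [
    [[0,0,0.15],0,0],
    [[0,0,0.3],0,0],
    [[0,0,0.4],0,0],
    [[0,0,0.4],0,0]
  ]
}}

```text
clock: 11.43
tool_pos: [0.5761, -0.0046, 0.0822]
orientation: [0.0, 0.7, 0.714, 0.0]
wrist_force: [-1.5, -0.0, 6.8]
grip_width: 0.0604
grasp_force: 82.8
```

{"api": "move_arm", "payload": {
  "motion": [
    [[0,0,0],0,0.8],
    [[0,0,0],0,1],
    [[0,0,0],0,1],
    [[0,0,0],0,1],
    [[0,0,0],0,1],
    [[0,0,-4],0,1],
    [[0,0,-8],0,1],
    [[0,0,-12],0,1],
    [[0,0,-12],0,1]
  ]
}}

```text
clock: 12.18
tool_pos: [0.5811, -0.0031, 0.2098]
orientation: [0.006, 0.7, 0.714, 0.006]
wrist_force: [0.9, 0.2, 0.4]
grip_width: 0.0856
grasp_force: 0.0
```

```bash
python3 - <<'E'
from h import *
o=r.get_obs();print(o["tool_pos"],o["q"].round(2),o["wrist_force"])
find()
find(((.5,.66),(-.2,.06)),.093)
print(rel([.4323,.3302,.2],1.1))
E
```

```text
[ 0.58113616 -0.00310095  0.20984205] [ 0.44  0.46 -0.67  1.47  0.29  1.3  -0.24] [0.90844652 0.18409644 0.42431905]
bar [0.4565 0.3262 0.018 ] yaw 1.132 len 0.059 tri [0.4624 0.3333 0.0087] 0.0144
bar [0.4931 0.4107 0.018 ] yaw 1.132 len 0.059 tri [0.4966 0.417  0.0058] 0.0071
(array([ 3.378e+01, -1.363e+01, -2.000e-02]), np.float64(-1.081))
```

```bash
python3 - <<'E'
from h import *
find(); print(rel([.4565,.3267,.2],1.12))
E
```

```text
bar [0.4566 0.3267 0.018 ] yaw 1.132 len 0.059 tri [0.462  0.3334 0.0083] 0.0129
bar [0.4931 0.4107 0.018 ] yaw 1.132 len 0.059 tri [0.4966 0.417  0.0057] 0.0071
(array([ 33.39, -11.18,  -0.08]), np.float64(-1.101))
```

{"api": "move_arm", "payload": {
  "motion": [
    [[4,-1,0],-0.12,1],
    [[33.5,-11.2,0],-0.24,1],
    [[33.5,-11.2,0],-0.36,1],
    [[33.5,-11.2,0],-0.48,1],
    [[33.5,-11.2,0],-0.6,1],
    [[33.5,-11.2,0],-0.72,1],
    [[33.5,-11.2,0],-0.84,1],
    [[33.5,-11.2,0],-0.96,0.88],
    [[33.5,-11.2,0],-1.1,0.88],
    [[33.5,-11.2,4],-1.1,0.88],
    [[33.5,-11.2,8],-1.1,0.88],
    [[33.5,-11.2,12],-1.1,0.88],
    [[33.5,-11.2,14],-1.1,0.88],
    [[33.5,-11.2,14],-1.1,0.88],
    [[33.5,-11.2,14],-1.1,0.88],
    [[33.5,-11.2,14],-1.1,0.88],
    [[33.5,-11.2,14],-1.1,0.88]
  ]
}}

```text
clock: 13.9
tool_pos: [0.4585, 0.3296, 0.0629]
orientation: [0.001, 0.224, 0.975, 0.002]
wrist_force: [0.4, 0.4, -0.1]
grip_width: 0.0751
grasp_force: 0.0
```

```bash
python3 - <<'E'
from h import *
o=r.get_obs();print(o["tool_pos"],o["q"].round(2),o["grip_width"])
print(rel([.4566,.327,.007],1.12)); find()
cv2.imwrite("pics/g2.png",np.vstack([cv2.resize(viewer.grab_frame("top")[180:280,120:280],None,fx=3.5,fy=2.9),cv2.resize(viewer.grab_frame("scene")[110:200,290:450],None,fx=3.5,fy=3.3)])[:590,:,::-1])
E
```

```text
[0.45848975 0.32961896 0.06285724] [-0.06  0.67 -0.87  1.68  0.57  1.07  0.01] 0.0751286484359109
(array([ 0.06, -0.34,  5.58]), np.float64(-0.001))
```

View pics/g2.png

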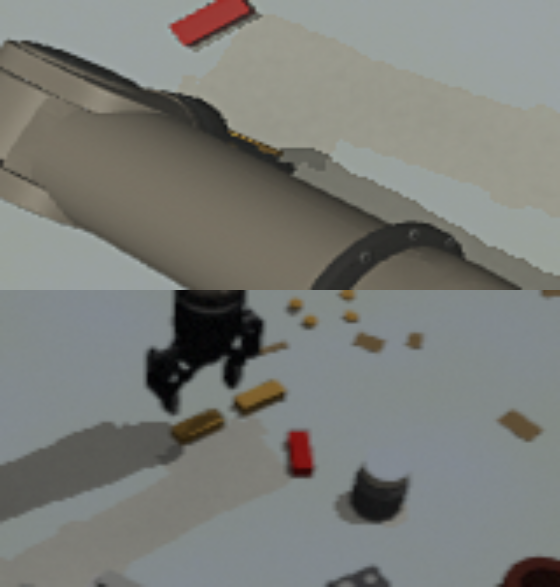

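The scene view shows the fingers over bar 2 at (197,425), with its neighbour just clear. I'll descend and grip.

{"api": "move_arm", "payload": {
  "motion": [
    [[0,-0.3,2.5],0,0.88],
    [[0,-0.3,4.5],0,0.88],
    [[0,-0.3,5.3],0,0.88],
    [[0,-0.3,5.6],0,0.88],
    [[0,-0.3,5.6],0,0.88],
    [[0,-0.3,5.6],0,0.88],
    [[0,-0.3,5.6],0,0],
    [[0,-0.3,5.6],0,0],
    [[0,-0.3,5.6],0,0],
    [[0,-0.3,5.6],0,0],
    [[0,-0.3,5.6],0,0],
    [[0,-0.3,5.6],0,0]
  ]
}}

```text
clock: 15.1
tool_pos: [0.4574, 0.3274, 0.007]
orientation: [0.001, 0.224, 0.975, 0.002]
wrist_force: [0.5, 1.1, 5.2]
grip_width: 0.0604
grasp_force: 78.0
```

{"api": "move_arm", "payload": {
  "motion": [
    [[0,0,-2],0,0],
    [[0,0,-6],0,0],
    [[0,0,-10],0,0],
    [[0,0,-14],0,0],
    [[0,0,-17],0,0],
    [[0,0,-17],0,0]
  ]
}}

```text
clock: 15.6
tool_pos: [0.4586, 0.3293, 0.1824]
orientation: [0.004, 0.224, 0.975, 0.005]
wrist_force: [0.9, 1.1, -0.5]
grip_width: 0.0603
grasp_force: 77.2
```

```bash
python3 - <<'E'
from h import *
o=r.get_obs();print(o["tool_pos"],o["q"].round(2),o["grip_width"])
P=deck(0.002,-.053);P[2]=.17;print(P,rel(P,PSI)); find()
find(((.5,.66),(-.2,.06)),.093)
E
```

```text
[0.45857065 0.32929698 0.1823648 ] [ 0.    0.54 -0.96  1.55  0.46  1.28  0.1 ] 0.060313468217918116
[ 0.57711248 -0.03694632  0.17      ] (array([-26.64, -27.79,   1.06]), np.float64(1.098))
bar [ 0.5731 -0.0066  0.093 ] yaw 0.019 len 0.058 tri [ 0.5787 -0.0032  0.0832] 0.0111
```

{"api": "move_arm", "payload": {
  "motion": [
    [[-4,-4,0],0.12,0],
    [[-26.6,-27.8,0],0.24,0],
    [[-26.6,-27.8,0],0.36,0],
    [[-26.6,-27.8,0],0.48,0],
    [[-26.6,-27.8,0],0.6,0],
    [[-26.6,-27.8,0],0.72,0],
    [[-26.6,-27.8,0],0.84,0],
    [[-26.6,-27.8,0],0.96,0],
    [[-26.6,-27.8,0],1.1,0],
    [[-26.6,-27.8,0],1.1,0],
    [[-26.6,-27.8,0],1.1,0],
    [[-26.6,-27.8,0],1.1,0],
    [[-26.6,-27.8,0],1.1,0],
    [[-26.6,-27.8,0],1.1,0]
  ]
}}

```text
clock: 16.97
tool_pos: [0.5732, -0.0384, 0.174]
orientation: [-0.001, 0.699, 0.715, -0.0]
wrist_force: [-0.0, 0.4, -2.3]
grip_width: 0.0599
grasp_force: 77.2
```

```bash
python3 - <<'E'
from h import *
o=r.get_obs();print(o["tool_pos"],o["q"].round(2),o["grip_width"],o["wrist_force"])
P=deck(0.002,-.053);P[2]=.084;print(P,rel(P,PSI)); find()
E
```

```text
[ 0.57319492 -0.03837107  0.17398368] [ 0.5   0.49 -0.66  1.52  0.31  1.24 -0.18] 0.059935149339483275 [-0.00936468  0.44310237 -2.31124014]
[ 0.57711248 -0.03694632  0.084     ] (array([0.12, 0.41, 9.  ]), np.float64(0.002))
bar [0.4931 0.4107 0.018 ] yaw 1.132 len 0.059 tri [0.4966 0.417  0.0057] 0.0071
```

{"api": "move_arm", "payload": {
  "motion": [
    [[0.1,0.3,3],0,0],
    [[0.1,0.3,6],0,0],
    [[0.1,0.3,8],0,0],
    [[0.1,0.3,8.8],0,0],
    [[0.1,0.3,9.1],0,0],
    [[0.1,0.3,9.3],0,0],
    [[0.1,0.3,9.3],0,0]
  ]
}}

```text
clock: 17.65
tool_pos: [0.5781, -0.0392, 0.0829]
orientation: [0.001, 0.7, 0.714, 0.001]
wrist_force: [-1.0, -0.8, -2.0]
grip_width: 0.0604
grasp_force: 77.1
```

{"api": "move_arm", "payload": {
  "motion": [
    [[0,0,0.1],0,0],
    [[0,0,0.2],0,0],
    [[0,0,0.2],0,0]
  ]
}}

```text
clock: 17.9
tool_pos: [0.5785, -0.0395, 0.082]
orientation: [0.001, 0.7, 0.714, 0.001]
wrist_force: [-2.1, -1.0, 4.5]
grip_width: 0.0604
grasp_force: 77.8
```

Bar 2 is touching the deck, so I'll release it and lift.

{"api": "move_arm", "payload": {
  "motion": [
    [[0,0,0],0,0.8],
    [[0,0,0],0,1],
    [[0,0,0],0,1],
    [[0,0,0],0,1],
    [[0,0,0],0,1],
    [[0,0,-4],0,1],
    [[0,0,-8],0,1],
    [[0,0,-12],0,1],
    [[0,0,-12],0,1]
  ]
}}

```text
clock: 18.65
tool_pos: [0.5825, -0.0385, 0.2088]
orientation: [0.006, 0.7, 0.714, 0.006]
wrist_force: [1.0, 0.7, 1.1]
grip_width: 0.0855
grasp_force: 0.0
```

```bash
python3 - <<'E'
from h import *
o=r.get_obs();print(o["tool_pos"],o["q"].round(2))
find(); print(rel([.4931,.4112,.2],1.12))
E
```

```text
[ 0.58245396 -0.03853112  0.2088367 ] [ 0.5   0.47 -0.67  1.46  0.3   1.3  -0.18]
bar [0.4931 0.4107 0.018 ] yaw 1.132 len 0.059 tri [0.4966 0.417  0.0058] 0.0071
(array([45.21, -7.68,  0.15]), np.float64(-1.101))
```

{"api": "move_arm", "payload": {
  "motion": [
    [[4,-1,0],-0.12,1],
    [[45.2,-7.5,0],-0.24,1],
    [[45.2,-7.5,0],-0.36,1],
    [[45.2,-7.5,0],-0.48,1],
    [[45.2,-7.5,0],-0.6,1],
    [[45.2,-7.5,0],-0.72,1],
    [[45.2,-7.5,0],-0.84,1],
    [[45.2,-7.5,0],-0.96,1],
    [[45.2,-7.5,0],-1.1,1],
    [[45.2,-7.5,0],-1.1,1],
    [[45.2,-7.5,0],-1.1,1],
    [[45.2,-7.5,0],-1.1,1],
    [[45.2,-7.5,4],-1.1,1],
    [[45.2,-7.5,8],-1.1,1],
    [[45.2,-7.5,12],-1.1,1],
    [[45.2,-7.5,14],-1.1,1],
    [[45.2,-7.5,14],-1.1,1],
    [[45.2,-7.5,14],-1.1,1],
    [[45.2,-7.5,14],-1.1,1]
  ]
}}

```text
clock: 20.33
tool_pos: [0.4938, 0.4116, 0.0609]
orientation: [0.0, 0.224, 0.975, 0.001]
wrist_force: [-0.9, -0.2, -0.1]
grip_width: 0.0855
grasp_force: 0.0
```

```bash
python3 - <<'E'
from h import *
o=r.get_obs();print(o["tool_pos"],o["q"].round(2),o["grip_width"])
print(rel([.4931,.4114,.007],1.12)); find()
E
```

```text
[0.49378049 0.41162543 0.06090576] [-0.22  0.8  -0.84  1.44  0.62  1.17 -0.03] 0.0855238131316244
(array([ 0.05, -0.06,  5.39]), np.float64(-0.001))
```

{"api": "move_arm", "payload": {
  "motion": [
    [[0,0,2.5],0,1],
    [[0,0,4.5],0,1],
    [[0,0,5.1],0,1],
    [[0,0,5.4],0,1],
    [[0,0,5.4],0,1],
    [[0,0,5.4],0,1],
    [[0,0,5.4],0,0],
    [[0,0,5.4],0,0],
    [[0,0,5.4],0,0],
    [[0,0,5.4],0,0],
    [[0,0,5.4],0,0],
    [[0,0,5.4],0,0]
  ]
}}

```text
clock: 21.43
tool_pos: [0.4946, 0.4126, 0.0082]
orientation: [0.001, 0.224, 0.975, 0.002]
wrist_force: [0.8, 0.3, 5.2]
grip_width: 0.0601
grasp_force: 79.0
```

{"api": "move_arm", "payload": {
  "motion": [
    [[0,0,-2],0,0],
    [[0,0,-6],0,0],
    [[0,0,-10],0,0],
    [[0,0,-14],0,0],
    [[0,0,-17],0,0],
    [[0,0,-17],0,0]
  ]
}}

```text
clock: 21.93
tool_pos: [0.4952, 0.4145, 0.1839]
orientation: [0.003, 0.224, 0.975, 0.006]
wrist_force: [0.4, 1.8, -1.3]
grip_width: 0.06
grasp_force: 78.1
```

```bash
python3 - <<'E'
from h import *
o=r.get_obs();print(o["tool_pos"],o["q"].round(2),o["grip_width"])
P=deck(0.002,-.086);P[2]=.17;print(P,rel(P,PSI)); find()
find(((.5,.66),(-.2,.06)),.093)
E
```

```text
[0.49524539 0.41449128 0.1839373 ] [-0.21  0.69 -0.9   1.3   0.54  1.38  0.03] 0.06001952218373362
[ 0.57780543 -0.06993904  0.17      ] (array([-28.58, -39.99,   0.99]), np.float64(1.098))
bar [ 0.5731 -0.0066  0.093 ] yaw 0.019 len 0.058 tri [ 0.5754 -0.0105  0.0423] 0.0112
bar [ 0.5763 -0.0416  0.093 ] yaw 0.016 len 0.058 tri [ 0.5812 -0.039   0.0837] 0.0093
```

{"api": "move_arm", "payload": {
  "motion": [
    [[-4,-5,0],0.12,0],
    [[-28.6,-40,0],0.24,0],
    [[-28.6,-40,0],0.36,0],
    [[-28.6,-40,0],0.48,0],
    [[-28.6,-40,0],0.6,0],
    [[-28.6,-40,0],0.72,0],
    [[-28.6,-40,0],0.84,0],
    [[-28.6,-40,0],0.96,0],
    [[-28.6,-40,0],1.1,0],
    [[-28.6,-40,0],1.1,0],
    [[-28.6,-40,0],1.1,0],
    [[-28.6,-40,0],1.1,0],
    [[-28.6,-40,0],1.1,0],
    [[-28.6,-40,0],1.1,0],
    [[-28.6,-40,0],1.1,0],
    [[-28.6,-40,0],1.1,0]
  ]
}}

```text
clock: 23.47
tool_pos: [0.5752, -0.0716, 0.1745]
orientation: [-0.002, 0.699, 0.715, -0.0]
wrist_force: [-0.3, 0.3, -3.0]
grip_width: 0.0602
grasp_force: 78.0
```

```bash
python3 - <<'E'
from h import *
o=r.get_obs();print(o["tool_pos"],o["q"].round(2),o["grip_width"],o["wrist_force"])
P=deck(0.002,-.087);P[2]=.084;print(P,rel(P,PSI)); find()
E
```

```text
[ 0.57517903 -0.07157472  0.17453992] [ 0.54  0.49 -0.65  1.51  0.31  1.25 -0.13] 0.06017291135801128 [-0.3156473   0.290826   -3.01445132]
[ 0.57782642 -0.07093882  0.084     ] (array([0.04, 0.29, 9.05]), np.float64(0.001))
```

{"api": "move_arm", "payload": {
  "motion": [
    [[0,0.1,3],0,0],
    [[0,0.1,6],0,0],
    [[0,0.1,8],0,0],
    [[0,0.1,8.8],0,0],
    [[0,0.1,9.1],0,0],
    [[0,0.1,9.3],0,0],
    [[0,0.1,9.3],0,0]
  ]
}}

```text
clock: 24.15
tool_pos: [0.5783, -0.0734, 0.0839]
orientation: [0.001, 0.7, 0.714, 0.001]
wrist_force: [0.5, 0.6, -2.3]
grip_width: 0.0604
grasp_force: 78.0
```

{"api": "move_arm", "payload": {
  "motion": [
    [[0,0,0.1],0,0],
    [[0,0,0.2],0,0],
    [[0,0,0.2],0,0]
  ]
}}

```text
clock: 24.4
tool_pos: [0.5786, -0.0737, 0.0831]
orientation: [0.001, 0.7, 0.714, 0.001]
wrist_force: [-1.9, 0.5, 4.7]
grip_width: 0.0604
grasp_force: 78.7
```

Bar 3 is down. I'll release, lift and check the row.

{"api": "move_arm", "payload": {
  "motion": [
    [[0,0,0],0,0.8],
    [[0,0,0],0,1],
    [[0,0,0],0,1],
    [[0,0,0],0,1],
    [[0,0,0],0,1],
    [[0,0,-4],0,1],
    [[0,0,-8],0,1],
    [[0,0,-12],0,1],
    [[0,-6,-12],-0.12,1],
    [[0,-6,-12],-0.12,1]
  ]
}}

```text
clock: 25.23
tool_pos: [0.5176, -0.0741, 0.2042]
orientation: [0.002, 0.654, 0.756, 0.001]
wrist_force: [-2.0, 1.1, -1.5]
grip_width: 0.0858
grasp_force: 0.0
```

```bash
python3 - <<'E'
from h import *
o=r.get_obs();print(o["tool_pos"],o["q"].round(2))
find(((.2,.8),(-.6,.6)));print('deck')
find(((.5,.66),(-.2,.06)),.093)
F=deck(0,-.202);F[0]=.578;F[2]=.2; print(F,rel(F,np.pi/2+PSI))
cv2.imwrite("pics/row.png",np.vstack([cv2.resize(viewer.grab_frame("top")[150:250,200:400],None,fx=2.9,fy=2.9),cv2.resize(viewer.grab_frame("scene")[100:300,200:400],None,fx=2.9,fy=1.5)])[:,:,::-1])
E
```

```text
[ 0.51762975 -0.074144    0.20417709] [ 0.66  0.36 -0.71  1.63  0.24  1.24  0.04]
bar [ 0.5828 -0.0071  0.018 ] yaw 0.019 len 0.061 tri [ 0.5754 -0.0105  0.0423] 0.0111
bar [ 0.585  -0.0419  0.018 ] yaw 0.016 len 0.061 tri [ 0.5767 -0.0453  0.0431] 0.013
deck
bar [ 0.573  -0.0066  0.093 ] yaw 0.019 len 0.058 tri [ 0.5754 -0.0105  0.0423] 0.0111
bar [ 0.5752 -0.0394  0.093 ] yaw 0.016 len 0.058 tri [ 0.5767 -0.0454  0.0433] 0.0133
[ 0.578      -0.18595546  0.2       ] (array([-11.78,   4.5 ,   0.1 ]), np.float64(-1.454))
```

View pics/row.png

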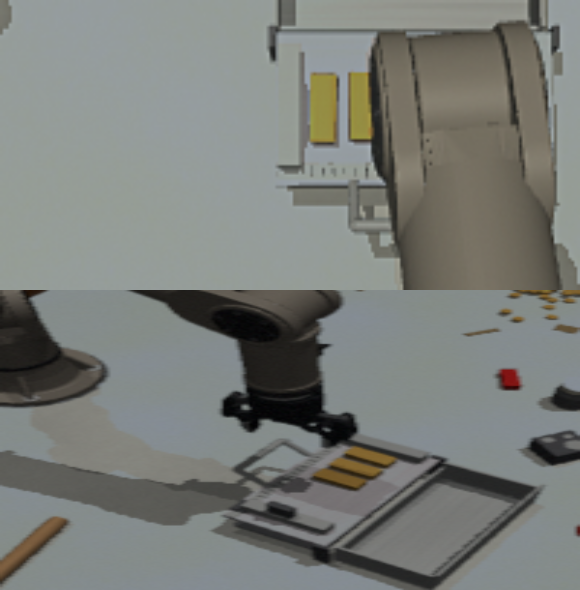

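The three bars lie parallel in the lane and no brass bar is left on the bench. Now to the fin.

{"api": "move_arm", "payload": {
  "motion": [
    [[-3,1.5,0],-0.12,0.7],
    [[-6,3,0],-0.24,0.7],
    [[-9,4,0],-0.36,0.7],
    [[-11.8,4.5,0],-0.48,0.7],
    [[-11.8,4.5,0],-0.6,0.7],
    [[-11.8,4.5,0],-0.72,0.7],
    [[-11.8,4.5,0],-0.84,0.7],
    [[-11.8,4.5,0],-0.96,0.7],
    [[-11.8,4.5,0],-1.08,0.7],
    [[-11.8,4.5,0],-1.2,0.7],
    [[-11.8,4.5,0],-1.32,0.7],
    [[-11.8,4.5,0],-1.45,0.7],
    [[-11.8,4.5,0],-1.45,0.7],
    [[-11.8,4.5,0],-1.45,0.7]
  ]
}}

```text
clock: 26.7
tool_pos: [0.5786, -0.1856, 0.1999]
orientation: [-0.0, -0.008, 1.0, 0.001]
wrist_force: [-0.0, 0.5, -0.4]
grip_width: 0.0599
grasp_force: 0.0
```

```bash
python3 - <<'E'
from h import *
o=r.get_obs();print(o["tool_pos"],o["q"].round(2),o["orientation"].round(3),o["wrist_force"])
print(rel([.579,-.1855,.119],np.pi/2+PSI)); find(((.5,.66),(-.2,.06)),.093)
E
```

```text
[ 0.57862845 -0.18560827  0.19991914] [ 0.86  0.63 -0.96  1.38  0.51  1.39  1.5 ] [-0.    -0.008  1.     0.001] [-0.01643195  0.52282698 -0.37103241]
(array([-0.04, -0.  ,  8.09]), np.float64(-0.006))
bar [ 0.5731 -0.0066  0.093 ] yaw 0.019 len 0.058 tri [ 0.5754 -0.0105  0.0423] 0.0112
bar [ 0.5766 -0.0749  0.093 ] yaw 0.013 len 0.06 tri [ 0.5815 -0.0725  0.0836] 0.0094
bar [ 0.5763 -0.0416  0.093 ] yaw 0.016 len 0.058 tri [ 0.5777 -0.0473  0.0469] 0.0123
```

{"api": "move_arm", "payload": {
  "motion": [
    [[0,0,4],0,0.7],
    [[0,0,7],0,0.7],
    [[0,0,8.1],0,0.7],
    [[0,0,8.1],0,0.7],
    [[0,0,8.1],0,0.0],
    [[0,0,8.1],0,0.0],
    [[0,0,8.1],0,0.0],
    [[0,0,8.1],0,0.0],
    [[0,0,8.1],0,0.0],
    [[0,0,8.1],0,0.0],
    [[0,0,8.1],0,0.0],
    [[0,0,8.1],0,0.0]
  ],
  "squeeze": 80
}}

```text
clock: 27.8
tool_pos: [0.5794, -0.1851, 0.122]
orientation: [0.002, -0.009, 1.0, -0.0]
wrist_force: [-1.7, 1.6, 6.3]
grip_width: 0.0101
grasp_force: 79.6
```

{"api": "move_arm", "payload": {
  "motion": [
    [[0,0.5,0],0,0],
    [[0,1.2,0],0,0],
    [[0,2,0],0,0],
    [[0,2.8,0],0,0],
    [[0,3.6,0],0,0],
    [[0,4.4,0],0,0],
    [[0,5.2,0],0,0],
    [[0,6,0],0,0],
    [[0,6.8,0],0,0],
    [[0,7.6,0],0,0],
    [[0,8.4,0],0,0],
    [[0,9.2,0],0,0],
    [[0,9.9,0],0,0],
    [[0,10.4,0],0,0],
    [[0,10.8,0],0,0],
    [[0,11.2,0],0,0],
    [[0,11.4,0],0,0],
    [[0,11.4,0],0,0]
  ]
}}

```text
clock: 29.3
tool_pos: [0.5771, -0.0747, 0.122]
orientation: [0.001, -0.008, 1.0, -0.003]
wrist_force: [-1.8, -4.8, 8.2]
grip_width: 0.0102
grasp_force: 80.0
```

{"api": "move_arm", "payload": {
  "motion": [
    [[0,0.2,0],0,0],
    [[0,0.4,0],0,0],
    [[0,0.6,0],0,0],
    [[0,0.8,0],0,0],
    [[0,1.0,0],0,0],
    [[0,1.0,0],0,0]
  ]
}}

```text
clock: 29.8
tool_pos: [0.5769, -0.0671, 0.122]
orientation: [0.001, -0.007, 1.0, -0.004]
wrist_force: [-2.3, -7.5, 8.7]
grip_width: 0.0104
grasp_force: 80.2
```

{"api": "move_arm", "payload": {
  "motion": [
    [[0,0.2,0],0,0],
    [[0,0.4,0],0,0],
    [[0,0.5,0],0,0],
    [[0,0.5,0],0,0]
  ]
}}

```text
clock: 30.13
tool_pos: [0.5769, -0.067, 0.122]
orientation: [0.001, -0.006, 1.0, -0.008]
wrist_force: [-3.8, -14.1, 11.2]
grip_width: 0.0101
grasp_force: 80.6
```

{"api": "move_arm", "payload": {
  "motion": [
    [[0,0.3,0],0,0],
    [[0,0.6,0],0,0],
    [[0,0.8,0],0,0],
    [[0,0.8,0],0,0],
    [[0,0.8,0],0,0],
    [[0,0.8,0],0,0],
    [[0,0.8,0],0,0],
    [[0,0.8,0],0,0],
    [[0,0.8,0],0,0],
    [[0,0.8,0],0,0],
    [[0,0.8,0],0,0],
    [[0,0.8,0],0,0],
    [[0,0.8,0],0,0],
    [[0,0.8,0],0,0],
    [[0,0.8,0],0,0],
    [[0,0.8,0],0,0],
    [[0,0.8,0],0,0],
    [[0,0.8,0],0,0]
  ]
}}

```text
clock: 31.63
tool_pos: [0.5769, -0.0669, 0.122]
orientation: [0.001, -0.003, 1.0, -0.013]
wrist_force: [-3.5, -23.9, 12.9]
grip_width: 0.0101
grasp_force: 82.1
```

```bash
python3 - <<'E'
from h import *
find(((.5,.66),(-.2,.06)),.093)
s=viewer.grab_frame("scene")
cv2.imwrite("pics/sq.png",np.hstack([cv2.resize(s[180:310,265:400],None,fx=3.4,fy=3.4,interpolation=2)])[:,:,::-1])
E
```

```text
bar [ 0.5648 -0.0135  0.093 ] yaw 1.591 len 0.067 tri [ 0.5777 -0.0069  0.0621] 0.0227
```

View pics/sq.png

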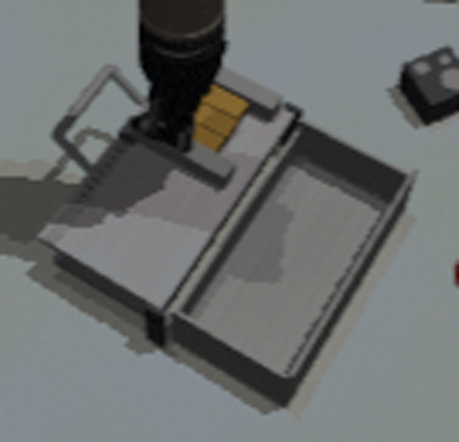

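The row is pressed tight between jaw and anvil at 24 N, and I held it for over a second. Now I'll open the jaw again.

{"api": "move_arm", "payload": {
  "motion": [
    [[0,-1,0],0,0],
    [[0,-2,0],0,0],
    [[0,-3,0],0,0],
    [[0,-4,0],0,0],
    [[0,-5,0],0,0],
    [[0,-6,0],0,0],
    [[0,-7,0],0,0],
    [[0,-8,0],0,0],
    [[0,-9,0],0,0],
    [[0,-10,0],0,0],
    [[0,-11,0],0,0],
    [[0,-12,0],0,0],
    [[0,-12.8,0],0,0],
    [[0,-13.3,0],0,0],
    [[0,-13.7,0],0,0],
    [[0,-14.1,0],0,0],
    [[0,-14.4,0],0,0],
    [[0,-14.4,0],0,0]
  ]
}}

```text
clock: 33.28
tool_pos: [0.5794, -0.1853, 0.122]
orientation: [0.001, -0.012, 1.0, 0.005]
wrist_force: [-2.9, 9.9, 7.7]
grip_width: 0.0102
grasp_force: 80.0
```

{"api": "move_arm", "payload": {
  "motion": [
    [[0,0.7,0],0,0],
    [[0,0.7,0],0,0.7],
    [[0,0.7,0],0,0.7],
    [[0,0.7,0],0,0.7],
    [[0,0.7,-4],0,0.7],
    [[0,0.7,-8],0,0.7],
    [[0,0.7,-10],0,0.7],
    [[0,0.7,-10],0,0.7]
  ]
}}

```text
clock: 33.95
tool_pos: [0.5813, -0.186, 0.2256]
orientation: [0.005, -0.008, 1.0, -0.001]
wrist_force: [0.8, 0.0, 0.7]
grip_width: 0.0595
grasp_force: 0.0
```

```bash
python3 - <<'E'
from h import *
o=r.get_obs();print(o["tool_pos"],o["q"].round(2))
find(((.5,.66),(-.2,.06)),.093)
H=deck(-.103,-.095,.03); H[2]=.2; print(H,rel(H,PSI)); find(((.5,.66),(-.2,.06)),.093)
E
```

```text
[ 0.5812583  -0.18599393  0.22564665] [ 0.86  0.61 -0.97  1.34  0.5   1.43  1.51]
[ 0.47301756 -0.08114189  0.2       ] (array([10.36, 10.7 ,  2.02]), np.float64(1.567))
```

{"api": "move_arm", "payload": {
  "motion": [
    [[2,2,0],0.12,0.4],
    [[5,5,0],0.24,0.4],
    [[8,8,0],0.36,0.4],
    [[10.4,10.7,0],0.48,0.4],
    [[10.4,10.7,2],0.6,0.4],
    [[10.4,10.7,2],0.72,0.4],
    [[10.4,10.7,2],0.84,0.4],
    [[10.4,10.7,2],0.96,0.4],
    [[10.4,10.7,2],1.08,0.4],
    [[10.4,10.7,2],1.2,0.4],
    [[10.4,10.7,2],1.32,0.4],
    [[10.4,10.7,2],1.44,0.4],
    [[10.4,10.7,2],1.57,0.4],
    [[10.4,10.7,2],1.57,0.4],
    [[10.4,10.7,2],1.57,0.4]
  ]
}}

```text
clock: 35.4
tool_pos: [0.4712, -0.0808, 0.1986]
orientation: [-0.001, 0.699, 0.715, -0.001]
wrist_force: [0.9, 1.2, -0.5]
grip_width: 0.034
grasp_force: 0.0
```

```bash
python3 - <<'E'
from h import *
o=r.get_obs();print(o["tool_pos"],o["q"].round(2),o["grip_width"])
H=deck(-.103,-.095,.03); H[2]=.096; print(H,rel(H,PSI))
t=viewer.grab_frame("top");s=viewer.grab_frame("scene")
cv2.imwrite("pics/op.png",np.vstack([cv2.resize(t[90:250,280:410],None,fx=3.6,fy=2,interpolation=2),cv2.resize(s[180:310,270:400],None,fx=3.6,fy=2.1,interpolation=2)])[:,:,::-1])
E
```

```text
[ 0.47120139 -0.08079767  0.19856114] [ 0.76  0.27 -0.76  1.74  0.2   1.21 -0.03] 0.033969965175895046
[ 0.47301756 -0.08114189  0.096     ] (array([-0.04,  0.21, 10.26]), np.float64(0.001))
```

View pics/op.png

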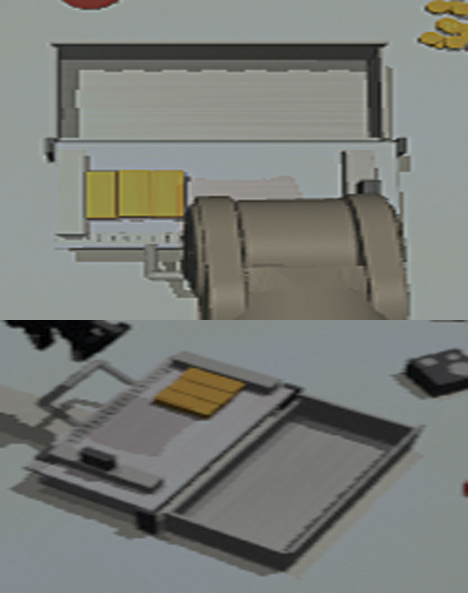

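The row sits tight against the anvil and the jaw is fully open. I'll pinch the handle.

{"api": "move_arm", "payload": {
  "motion": [
    [[0,0.1,4],0,0.4],
    [[0,0.1,8],0,0.4],
    [[0,0.1,9.6],0,0.4],
    [[0,0.1,10.2],0,0.4],
    [[0,0.1,10.2],0,0.4],
    [[0,0.1,10.2],0,0],
    [[0,0.1,10.2],0,0],
    [[0,0.1,10.2],0,0],
    [[0,0.1,10.2],0,0],
    [[0,0.1,10.2],0,0],
    [[0,0.1,10.2],0,0],
    [[0,0.1,10.2],0,0]
  ],
  "squeeze": 110
}}

```text
clock: 36.5
tool_pos: [0.4717, -0.0806, 0.0993]
orientation: [-0.001, 0.7, 0.714, -0.002]
wrist_force: [-4.9, 0.5, 4.9]
grip_width: 0.008
grasp_force: 107.7
```

{"api": "move_arm", "payload": {
  "motion": [
    [[0,0.2,-0.9],0,0],
    [[0,0.4,-1.8],0,0],
    [[0,0.7,-2.6],0,0],
    [[0,0.95,-3.5],0,0],
    [[0,1.3,-4.3],0,0],
    [[0,1.7,-5.1],0,0],
    [[0,1.7,-5.1],0,0]
  ]
}}

```text
clock: 37.08
tool_pos: [0.4874, -0.0802, 0.1499]
orientation: [-0.002, 0.7, 0.714, -0.003]
wrist_force: [-9.4, 0.6, -3.7]
grip_width: 0.0084
grasp_force: 108.0
```

{"api": "move_arm", "payload": {
  "motion": [
    [[0,0.4,-0.8],0,0],
    [[0,0.9,-1.6],0,0],
    [[0,1.4,-2.3],0,0],
    [[0,1.9,-3.05],0,0],
    [[0,2.5,-3.75],0,0],
    [[0,3.1,-4.4],0,0],
    [[0,3.75,-5.05],0,0],
    [[0,4.4,-5.65],0,0],
    [[0,5.1,-6.2],0,0],
    [[0,5.85,-6.75],0,0],
    [[0,6.2,-7.0],0,0],
    [[0,6.2,-7.0],0,0],
    [[0,6.2,-7.0],0,0],
    [[0,6.2,-7.0],0,0],
    [[0,6.2,-7.0],0,0],
    [[0,6.2,-7.0],0,0]
  ]
}}

```text
clock: 38.42
tool_pos: [0.5475, -0.079, 0.2219]
orientation: [-0.003, 0.7, 0.714, -0.004]
wrist_force: [-15.6, -0.4, 10.8]
grip_width: 0.0078
grasp_force: 108.4
```

```bash
python3 - <<'E'
from h import *
print(r.get_obs()["grip_width"])
t=viewer.grab_frame("top");s=viewer.grab_frame("scene")
cv2.imwrite("pics/tip.png",np.vstack([cv2.resize(t[90:250,280:410],None,fx=3.6,fy=2,interpolation=2),cv2.resize(s[180:310,270:400],None,fx=3.6,fy=2.1,interpolation=2)])[:,:,::-1])
E
```

```text
0.007757167128590564
```

View pics/tip.png

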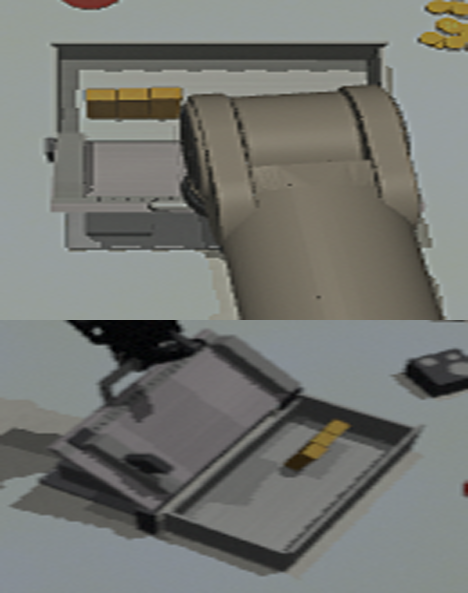

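The bars have slid into the pan, but they look tilted, either leaning or still falling. I'll wait a moment and look again.

{"api": "move_arm", "payload": {
  "motion": [
    [[0,0,0],0,0],
    [[0,0,0],0,0],
    [[0,0,0],0,0],
    [[0,0,0],0,0],
    [[0,0,0],0,0],
    [[0,0,0],0,0],
    [[0,0,0],0,0],
    [[0,0,0],0,0],
    [[0,0,0],0,0],
    [[0,0,0],0,0]
  ]
}}

```text
clock: 39.35
tool_pos: [0.5475, -0.0789, 0.2219]
orientation: [-0.003, 0.7, 0.714, -0.004]
wrist_force: [-16.4, 0.1, 10.3]
grip_width: 0.0077
grasp_force: 108.4
```

```bash
python3 - <<'E'
from h import *
print(r.get_obs()["grip_width"],r.get_obs()["tool_pos"])
t=viewer.grab_frame("top");s=viewer.grab_frame("scene")
for n,f in(("top",t),("scene",s)): print(n,[(b[0].round(1),np.round(b[1][1],1),b[2]) for b in bars(n,f) if 290<b[0][0]<390 and 90<b[0][1]<290])
cv2.imwrite("pics/tip2.png",np.vstack([cv2.resize(t[100:200,285:395],None,fx=5,fy=3,interpolation=2),cv2.resize(s[200:290,310:400],None,fx=6.11,fy=3.2,interpolation=2)])[:,:,::-1])
E
```

```text
0.007727744272130946 [ 0.54745106 -0.07893732  0.22190992]
top [(array([317.4, 142.5]), array([25.6,  6.2]), 122.0)]
scene [(array([357.4, 235.5]), array([ 5.4, 18.3]), 77.0)]
```

View pics/tip2.png

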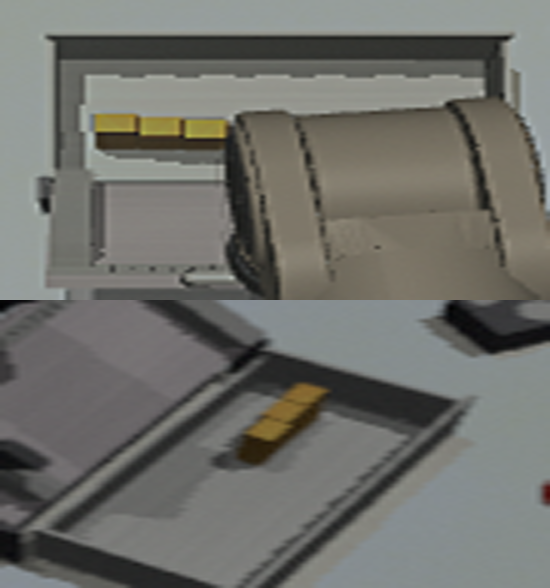

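The blanks are standing on end in the pan, well inside it and clear of the lip. I'll lay the deck back down along the same arc.

{"api": "move_arm", "payload": {
  "motion": [
    [[0,-0.35,0.25],0,0],
    [[0,-1.1,0.8],0,0],
    [[0,-1.8,1.35],0,0],
    [[0,-2.45,1.95],0,0],
    [[0,-3.1,2.6],0,0],
    [[0,-3.7,3.25],0,0],
    [[0,-4.3,3.95],0,0],
    [[0,-4.8,4.65],0,0],
    [[0,-5.3,5.4],0,0],
    [[0,-5.75,6.2],0,0],
    [[0,-6.2,7.0],0,0],
    [[0,-6.6,7.8],0,0],
    [[0,-6.93,8.65],0,0],
    [[0,-7.2,9.5],0,0],
    [[0,-7.5,10.35],0,0],
    [[0,-7.7,11.2],0,0],
    [[0,-7.85,11.8],0,0],
    [[0,-7.9,12.1],0,0],
    [[0,-7.9,12.1],0,0],
    [[0,-7.9,12.1],0,0]
  ]
}}

```text
clock: 41.12
tool_pos: [0.4716, -0.0807, 0.099]
orientation: [-0.001, 0.701, 0.714, -0.002]
wrist_force: [-7.3, 1.1, 1.0]
grip_width: 0.0077
grasp_force: 119.9
```

Release, go straight up, then back away.

{"api": "move_arm", "payload": {
  "motion": [
    [[0,0,0],0,0.4],
    [[0,0,0],0,0.4],
    [[0,0,0],0,0.4],
    [[0,0,0],0,0.4],
    [[0,0,-4],0,0.4],
    [[0,0,-8],0,0.4],
    [[0,0,-12],0,0.4],
    [[-3,0,-15],0,0.4],
    [[-7,0,-15],0,0.4],
    [[-11,0,-15],0,0.4],
    [[-15,0,-15],0,0.4],
    [[-19,0,-15],0,0.4],
    [[-22,0,-15],0,0.4],
    [[-22,0,-15],0,0.4],
    [[-22,0,-15],0,0.4]
  ]
}}

```text
clock: 42.37
tool_pos: [0.4773, -0.3034, 0.2478]
orientation: [0.001, 0.702, 0.712, 0.0]
wrist_force: [0.6, 1.0, 0.4]
grip_width: 0.0339
grasp_force: 0.0
```

```bash
python3 - <<'E'
from h import *
print(r.get_obs()["tool_pos"])
t=viewer.grab_frame("top");s=viewer.grab_frame("scene")
cv2.imwrite("pics/end.png",np.vstack([cv2.resize(t[60:280,130:530],None,fx=1.5,fy=1.5,interpolation=2),cv2.resize(s[170:310,250:450],None,fx=3,fy=1.85,interpolation=2)])[:,:,::-1])
E
```

```text
[ 0.47727599 -0.30340054  0.24777995]
```

View pics/end.png

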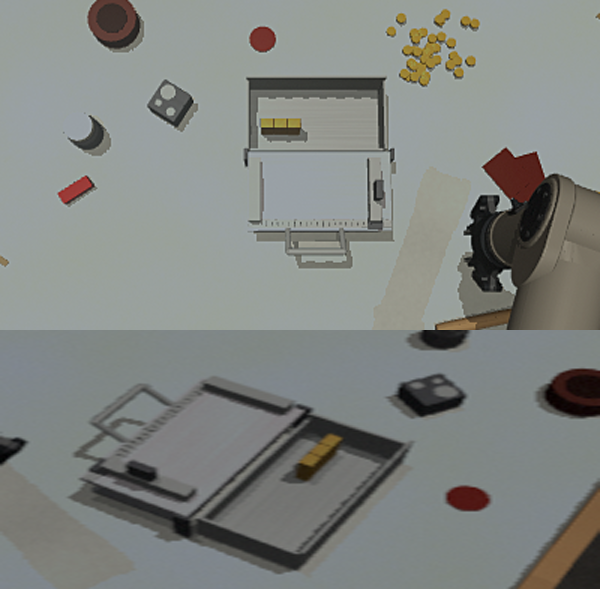

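```bash
python3 - <<'E'
from h import *
t=viewer.grab_frame("top"); g=cv2.cvtColor(t,cv2.COLOR_RGB2GRAY).astype(int)
print([proj("top",deck(0,-y,.06)).round(1) for y in(.196,.208)],[proj("top",deck(.03,-y,.024)).round(1) for y in(.19,.21)])
for v in(184,187,175): print(v,g[v,366:392].tolist())
E
```

```text
[array([381.3, 185.2]), array([386. , 185.2])] [array([376.6, 175.6]), array([384.3, 175.6])]
184 [159, 159, 158, 159, 159, 158, 159, 161, 172, 50, 101, 162, 135, 37, 26, 89, 89, 83, 74, 105, 165, 161, 158, 160, 146, 159]
187 [158, 158, 158, 158, 158, 158, 158, 161, 171, 65, 101, 159, 169, 43, 26, 92, 90, 83, 79, 73, 166, 163, 160, 161, 151, 106]
175 [159, 158, 158, 158, 158, 158, 158, 161, 171, 47, 128, 153, 149, 149, 149, 148, 150, 152, 98, 162, 160, 158, 158, 162, 138, 118]
```

The jaw matches the fully open position, the deck lies flat and all three blanks are in the pan. Handing in.

```bash
python3 -c "
from station import r
print(r.sign_off())"
```

```text
the job is handed in; nothing more can be done
None
```

I handed the job in at about 42 s: the three brass blanks on the bench were squeezed (24 N, held over a second) and tipped into the pan, where they stand on end, with the jaw fully open, the deck flat and the hammer, jar and doming block never touched.

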